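Light the exhibit table and point out two exhibits

TASK

Push the display lamp's toggle switch all the way over with the fingers to switch it on, then show the exhibits to the camera: point straight down at the smallest of the three open cartons, with the fingertips a few centimetres above its middle, and stay there for at least two seconds. Then point in the same way at the middle of the filling machine's electric motor for at least two seconds, and finish while still pointing at it. Do not touch the cartons, the machine, the tin or the screwdriver.

Things in the scene. Friction and masses are not known exactly. Their poses are not given: they have to be found in the camera images.
- switch_base: block of the display lamp's toggle switch, fixed to the table on the near left: 70 mm along its x, 50 mm along its y, 25 mm high, with a steel lever on top. Origin: centre of its underside; z up; its x axis is the way the lever is pushed to switch on, roughly the robot's left (+y).
- switch (a joint): angle of the toggle lever in its block (rad): about 0 to 0.15 at the start (off, leaning towards the block's -x side), 0.5 upright, 1.0 fully over at its stop on the +x side (on). It has friction, no spring, and stays where it is left. Any push on the lever of a few newtons along the block's +x moves it.
- switch_tip (a point): centre of the ball (26 mm in diameter) at the end of the lever. It lies 70 mm from the lever's pivot, which is 22 mm above the table over the block's origin and runs along the block's y. Off: about 34 mm to the -x side of the pivot and 83 mm above the table; on: 34 mm to the +x side, same height; 92 mm high half-way.
- carton_small: smallest of three alike open brown cardboard cartons full of short white paper tubes: 62 mm along its x, 50 mm along its y, 55 mm high. Loose, about 60 g. Origin: centre of its underside; z up. The three cartons stand in a row to the right (-y), in any order.
- carton_small_top (a point): middle of the open mouth of the smallest carton, level with its rim, 55 mm above its underside. The tubes end at or below this level. Point at this from above.
- carton_medium: middle-sized carton of the same kind: 90 mm along x, 66 mm along y, 55 mm high, loose. Origin: centre of its underside. Leave alone.
- carton_large: largest carton of the same kind: 118 mm along x, 86 mm along y, 55 mm high, loose. Origin: centre of its underside. Leave alone.
- machine: tube filling machine, fixed to the table on the left (+y): dark base plate 130 mm along x, 290 mm along y, 28 mm high. On it, from -y to +y: the electric motor, a white gear box (75 by 75 mm, top 113 mm above the table, centre at y = +15 mm) and a clear open hopper (85 by 65 mm, top 138 mm above the table, centre at y = +100 mm). Origin: centre of the plate's underside; z up. Do not touch.
- motor_top (a point): highest point of the electric motor's middle, 103 mm above the table. The motor is the ribbed cylinder, 50 mm in diameter and 95 mm long, lying along the machine's y at the end away from the hopper; this point lies at x = 0, y = -70 mm of the machine. Point at this from above.
- tin: plain closed metal tin, 52 mm in diameter, 70 mm high, loose, standing beyond the cartons. Origin: centre of its underside. Leave alone.
- screwdriver: screwdriver, about 170 mm long, lying flat on the table beyond the cartons, loose. Its x axis runs along it towards the blade. Leave alone.
There are look-alikes about, which are no part of the job. What is shaped like the switch_base but blue is not meant. Leave any green look-alike of the carton_small alone.

How it is judged:
On the way, in this order (a step that is already met when the one before it is completed fails the run):
1. the toggle switch is pushed fully over (beyond 0.85 rad) (value of joint switch above 0.85 rad), for 0.2 s.
2. with the switch on, the fingers point at the smallest carton for 2 s: grasp point within 22 mm of its middle sideways and 22 to 85 mm above its rim (tips about 3 to 66 mm) (value of joint switch above 0.85 rad and horizontal distance between the grasp point and carton_small_top below 0.022 m and z of the grasp point in the frame of carton_small_top between 0.022 and 0.085 m), for 2 s.
3. with the switch on, the fingers point at the motor for 2 s: grasp point within 22 mm of its middle sideways and 22 to 85 mm above its top (tips about 3 to 66 mm) (value of joint switch above 0.85 rad and horizontal distance between the grasp point and motor_top below 0.022 m and z of the grasp point in the frame of motor_top between 0.022 and 0.085 m), for 2 s.
At the end, for the whole second after the job is handed in: the switch stays beyond 0.85 rad, the fingers still point at the motor (grasp point within 22 mm sideways of its middle and 22 to 85 mm above its top, no contact), and the cartons, tin and screwdriver are within 12 mm of where they began (all of step 3 and distance of each of carton_small, carton_medium, carton_large, tin, screwdriver from where it was at the start of the episode below 0.012 m); the robot touches nothing.
It fails at once if the robot touches the machine (contact force between any of the fingers, the arm and machine above 0.3 N).
It fails at once if the robot touches a carton (contact force between any of the fingers, the arm and carton_small above 0.3 N or contact force between any of the fingers, the arm and carton_medium above 0.3 N or contact force between any of the fingers, the arm and carton_large above 0.3 N).
It fails at once if the robot touches the tin or the screwdriver (contact force between any of the fingers, the arm and tin above 0.3 N or contact force between any of the fingers, the arm and screwdriver above 0.3 N).
It fails at once if a carton, the tin or the screwdriver is moved by more than 12 mm (distance of any of carton_small, carton_medium, carton_large, tin, screwdriver from where it was at the start of the episode above 0.012 m).
It fails at once if the switch is touched with something other than the fingers (contact force between the arm and switch_base above 0.3 N).
It also fails if it takes over 59 s, if anything falls off the work surface, if the arm or the gripper's body presses on something with over 40 N, if the wrist force passes 120 N, or if a joint passes its speed limit or range.

ROBOT

A 6-joint arm with a two-finger parallel gripper is mounted at the origin on the work surface. World frame = base frame: x ahead of the robot, y to its left, z up, the work surface at z = 0. Lengths are in m, angles in rad, forces in N, time in s.
With the tool pointing down it reaches from about 0.425 to 0.925 m from the base axis. Payload 12.5 kg.
Tool frame: the origin (TCP) lies at the very end of the fingers, on their centre line; the grasp point (between the pads) lies 19 mm behind it (ctrl.grasp_offset is the distance from the TCP to the grasp point, in m); y points along the fingers, z is the direction in which the jaws open and shut, and the axes are right-handed (so a half turn about y gives the same grasp; the last joint's range is limited). The gripper opens to 85 mm and grips with 20 to 120 N. Pads are 22 mm wide; open, the fingers measure 114 mm over their backs; the gripper's body (76 mm by 85 mm) begins 54 mm behind the grasp point. The pads swing forward as they close: fully open they stand 13 mm farther back than shut.
Start: joints at [1.118, 0.491, 1.559, -0, 1.092, -0.106], TCP at [0.212, 0.588, 0.231] pointing down, gripper open.
Joint ranges: [-3.1, 3.1], [-0.84, 2.19], [0.05, 2.79], [-1.13, 4.28], [0.06, 2.93], [-2.69, 2.69]. Speed limits (rad/s): [2.22, 2.22, 2.79, 3.14, 3.14, 3.14].

INTERFACE

Orientations are given as a unit quaternion [x, y, z, w].
In Python, from rig import ctrl, viewer, job gives the robot as it stands.
- The arm moves only by the tool step_arm, never from a script. Its argument "increments" is a list of rows, each a list of 7 numbers: the turn, a rotation vector about the tool's x, y, z in rad, then the shift along the tool's x, y, z in cm, then the gripper's target within -1 to 1 (fully open at 1, half-way at 0, shut at -1). In form: [[wx, wy, wz, tx, ty, tz, grip], ...]. A call has 1 to 20 rows; each row is the pose to reach, as a shift and turn from the pose measured when the call began, along the tool's axes at that moment; what a row does not reach only later rows make up. A row lasts 1/10 s, in which the tool goes at most 50 mm and 8.59 degrees, less where a joint would pass 70% of its speed; a pose out of reach is approached as far as the arm can. A call with a gripper value outside its range is refused whole. The fingers move at their own pace and stop on an object; "force" is the grip in N (left out, the last holds). Time passes only in rows, so rows that repeat a pose let the fingers close. It gives the time, the measured TCP pose, the force and the opening at its end, in the units of the state.
- ctrl.get_obs(): the state, without advancing time (a new reading comes with each control period).
- viewer.capture(name): name is "scene" or "top"; returns a dict with "color" (384x512x3 uint8, blue, green, red), "fov_y" (degrees; the focal length in pixels is half the picture's height over the tangent of half this angle, whatever the lens; pixels are square), "cx", "cy" (the principal point, pixels), "k1" (the pictures are not rectified: a ray, as slopes to the right and down, at radius r is drawn at 1 + k1 r^2 times it, then the intrinsics apply), "rvec" (rotation vector, rad) and "tvec" (3), from world to camera coordinates, as OpenCV has them. Camera axes: x right, y down, z forward; pixel columns grow to the right and rows downward; lengths in m; the calibration is good to about 2 mm. A picture is of the moment at which its call begins. There is no depth.
- job.job_done(): hands the job in, once; it reports no verdict.
The state is a dict: "time_s": time; "qpos": joint angles; "joint_velocities": joint speeds; "joint_torque": joint torques, N m; "tool_pos": TCP position; "eef_rot": TCP orientation; "contact_force": force on the tool from outside, world axes, zero at the start; "ft_torque": the same for the moment, N m; "grip_width": opening from 0.0 (shut) to 1.0 (fully open).
Only numpy, scipy, OpenCV 4.12 (cv2) and the standard library are available. Lean on these libraries where they do the work, as an engineer would, in place of code of your own. Each camera call takes 0.05 s, during which the arm holds its last target.

## Working session

There is one attempt and no reset: what is moved stays moved. The work goes in short steps, Python scripts to look and compute and a tool call to move; the robot and the scene stay as the last step left them, time stands still between calls to the robot, and variables do not carry over. Pictures are saved under pics/ and viewed, and the job is handed in when it is done.

Besides the shell and the picture viewer there is one more tool, called after "Request:" as name(argument=value, ...) on one line, values as JSON. step_arm: Moves the arm, as the interface text tells. Its arguments: {"type":"object","properties":{"increments":{"type":"array","items":{"type":"array","items":{"type":"number"}}},"force":{"type":"number"}},"required":["increments"]}

```bash
ls; mkdir -p pics
python3 - <<'E'
from rig import ctrl, viewer, job
import cv2,pickle
o=ctrl.get_obs();print(o)
for n in("scene","top"):
    c=viewer.capture(n);cv2.imwrite(f"pics/{n}0.png",c["color"]);pickle.dump(c,open(f"{n}0.pkl","wb"))
    print(n,{k:v for k,v in c.items() if k!="color"})
E
```

```text
pics
{'time_s': 0.0, 'qpos': array([ 1.11835084e+00,  4.91535670e-01,  1.55947367e+00, -2.19796424e-05,
        1.09171242e+00, -1.05613141e-01]), 'joint_velocities': array([-0.00139752, -0.00176891,  0.00052083,  0.00041128,  0.00190039,
       -0.00013514]), 'joint_torque': array([-9.10997896e-04, -6.18427920e+01, -2.61604178e+01, -1.08528648e-04,
        4.00477729e-03,  7.48854427e-05]), 'tool_pos': array([0.21233512, 0.58756852, 0.23073425]), 'eef_rot': array([ 0.6968871 , -0.12210983,  0.12190319, -0.69611578]), 'contact_force': array([ 0.778267  ,  0.73180781, -0.07039001]), 'ft_torque': array([-0.01886633,  0.01089413,  0.00086466]), 'grip_width': 0.9992784944420772}
scene {'fov_y': 56.95438947863744, 'cx': 258.9152936195709, 'cy': 182.99352224010553, 'k1': -0.09236985378536956, 'rvec': array([ 1.17622312,  2.30223994, -1.0299914 ]), 'tvec': array([ 0.36058707, -0.23320707,  1.06210657])}
top {'fov_y': 47.469510432291756, 'cx': 256.7987023778103, 'cy': 188.5082611481286, 'k1': -0.15009959604748152, 'rvec': array([ 2.20827108, -2.14449659,  0.14144143]), 'tvec': array([-0.08290698,  0.59140451,  1.06909139])}
```

View pics/scene0.png

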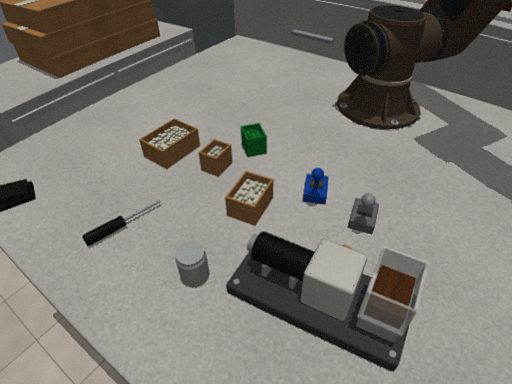

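View pics/top0.png

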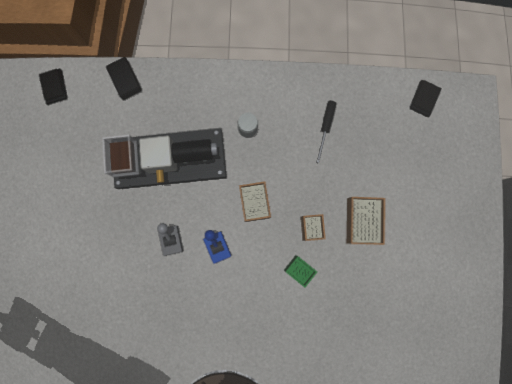

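Scene (512x384):
- **Switch:** the grey one is at top (170,240) / scene (364,213). A blue look-alike is at top (217,246) / scene (317,187).
- **Cartons:** brown ones are at top (255,201), (313,227) and (366,220), with the smallest at (313,227). A green look-alike is at (300,271).
- **Motor:** top (192,151).

I choose the grey switch and the brown carton at (313,227). Next I check both in close crops.

```bash
cat > h.py <<'E'
import numpy as np, cv2, pickle
def load(n): return pickle.load(open(n+".pkl","rb"))
def K(c):
    f=192/np.tan(np.radians(c["fov_y"]/2)); return np.array([[f,0,c["cx"]],[0,f,c["cy"]],[0,0,1.]])
def ray(c,p):
    d=cv2.undistortPointsIter(np.array([[p]],float),K(c),np.array([c["k1"],0,0,0,0.]),None,None,(3,50,1e-10)).ravel()
    R=cv2.Rodrigues(c["rvec"])[0]; o=-R.T@c["tvec"]; v=R.T@np.array([d[0],d[1],1]); return o,v/np.linalg.norm(v)
def plane(c,p,z):
    o,v=ray(c,p); return o+v*(z-o[2])/v[2]
def proj(c,P):
    return cv2.projectPoints(np.array(P,float).reshape(-1,1,3),c["rvec"],c["tvec"],K(c),np.array([c["k1"],0,0,0,0.]))[0].reshape(-1,2)
def tri(c1,p1,c2,p2):
    o1,v1=ray(c1,p1);o2,v2=ray(c2,p2)
    s=np.linalg.lstsq(np.stack([v1,-v2],1),o2-o1,rcond=None)[0]
    a=o1+s[0]*v1;b=o2+s[1]*v2; return (a+b)/2,np.linalg.norm(a-b)
E
python3 - <<'E'
from h import *
t=load("top0");s=load("scene0")
def crop(c,x0,y0,w,h,k): return cv2.resize(c["color"][y0:y0+h,x0:x0+w],None,fx=k,fy=k,interpolation=cv2.INTER_CUBIC)
cv2.imwrite("pics/crop1.png",np.hstack([crop(t,140,210,100,60,4),crop(s,295,155,100,60*1,4)]) if 1 else 0)
cv2.imwrite("pics/crop2.png",np.hstack([crop(t,285,205,60,80,6),crop(s,190,110,60,80,6)]))
cv2.imwrite("pics/crop3.png",np.hstack([crop(t,95,120,140,75,3)]) )
print(plane(t,(170,243),.0),plane(t,(217,246),0.02), t and -cv2.Rodrigues(t["rvec"])[0].T@t["tvec"])
E
```

```text
[0.44930653 0.15314197 0.        ] [0.44616922 0.03042016 0.02      ] [ 0.47507148 -0.04267624  1.12786307]
```

View pics/crop1.png

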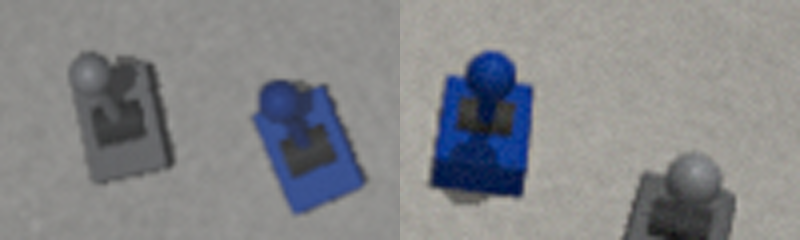

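View pics/crop2.png

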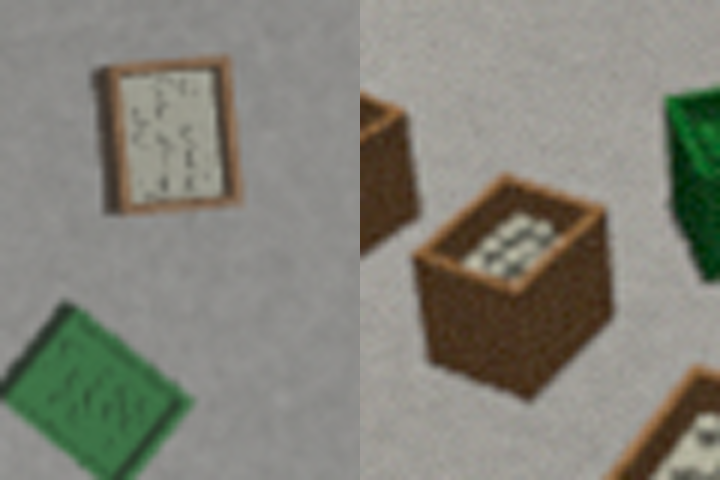

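View pics/crop3.png

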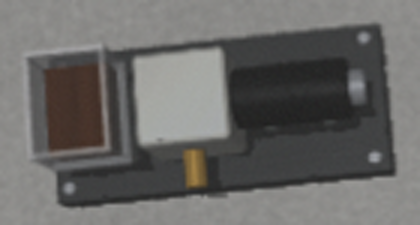

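Run:
```python
from h import *
t=load("top0");s=load("scene0")
def crop(c,x0,y0,w,h,k): return cv2.resize(c["color"][y0:y0+h,x0:x0+w],None,fx=k,fy=k,interpolation=cv2.INTER_CUBIC)
a=crop(t,150,215,40,50,10);b=crop(s,342,185,40,50,10)
cv2.imwrite("pics/crop4.png",np.hstack([a,b]))
```

```text
(no output)
```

View pics/crop4.png

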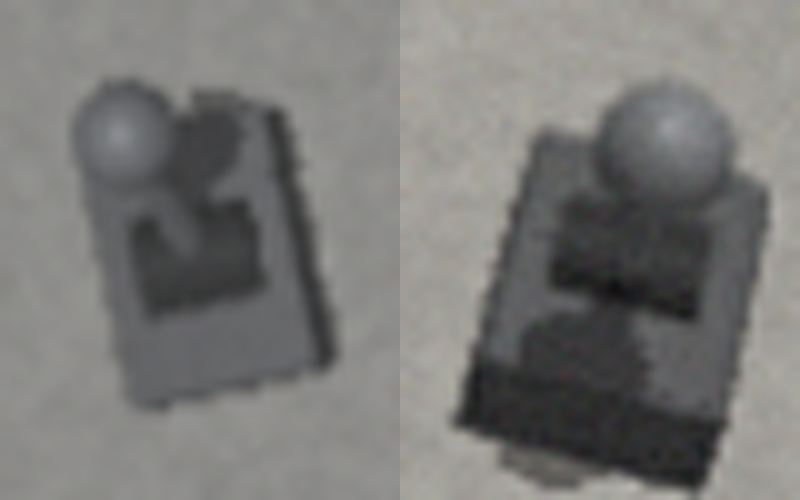

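Run:
```python
from h import *
t=load("top0");s=load("scene0")
np.set_printoptions(precision=4,suppress=True)
T=lambda U,V:((U+.5)/10-.5+150,(V+.5)/10-.5+215)
S=lambda U,V:((U-400+.5)/10-.5+342,(V+.5)/10-.5+185)
print("ball",tri(t,T(123,133),s,S(667,140)))
for p in [(128,408),(312,375),(268,105)]: print("T",plane(t,T(*p),.025))
for p in [(478,362),(728,425),(768,190),(540,130)]: print("S",plane(s,S(*p),.025))
print("slot T",plane(t,T(199,258),.025)); print("slot S",plane(s,S(632,255),.025))
o=[.0,.0]
print(plane(t,(162,228),.083))
```

```text
ball (array([0.4865, 0.1588, 0.0893]), np.float64(0.00017674268877077427))
T [0.4182 0.1669 0.025 ]
T [0.4282 0.1207 0.025 ]
T [0.4955 0.1346 0.025 ]
S [0.4977 0.1374 0.025 ]
S [0.4846 0.1844 0.025 ]
S [0.4196 0.1661 0.025 ]
S [0.4308 0.1197 0.025 ]
slot T [0.4565 0.1505 0.025 ]
slot S [0.4532 0.1504 0.025 ]
[0.4862 0.1595 0.083 ]
```

Run:
```python
from h import *
from scipy.spatial.transform import Rotation as R
np.set_printoptions(precision=4,suppress=True)
print(R.from_quat([ 0.6968871 , -0.12210983,  0.12190319, -0.69611578]).as_matrix())
t=load("top0");s=load("scene0")
def crop(c,x0,y0,w,h,k): return cv2.resize(c["color"][y0:y0+h,x0:x0+w],None,fx=k,fy=k,interpolation=cv2.INTER_CUBIC)
cv2.imwrite("pics/crop5.png",crop(t,95,120,140,75,5.5 if 0 else 5))
cv2.imwrite("pics/crop6.png",crop(s,220,225,200,130,4))
# small carton: brown rim mask
for n,c,box in(("top",t,(285,205,60,45)),("scene",s,(190,130,55,50))):
    x,y,w,h=box
    hsv=cv2.cvtColor(c["color"][y:y+h,x:x+w],cv2.COLOR_BGR2HSV)
    m=((hsv[...,0]<20)&(hsv[...,1]>90)).astype(np.uint8)
    cs,_=cv2.findContours(m,cv2.RETR_EXTERNAL,cv2.CHAIN_APPROX_NONE)
    k=max(cs,key=cv2.contourArea); r=cv2.minAreaRect(k); print(n,r[0][0]+x,r[0][1]+y,r[1],r[2])
T=lambda U,V:((U+.5)/6-.5+285,(V+.5)/6-.5+205)
S=lambda U,V:((U-360+.5)/6-.5+190,(V+.5)/6-.5+110)
P=[plane(t,T(*p),.055) for p in [(110,65),(228,58),(242,203),(122,213)]]
Q=[plane(s,S(*p),.055) for p in [(413,255),(505,175),(607,207),(522,292)]]
for X in(P,Q):
    X=np.array(X); print(X, X.mean(0), [np.linalg.norm(X[i]-X[i-1]) for i in range(4)])
```

```text
[[ 0.9405 -0.0005  0.3399]
 [-0.3399 -0.001   0.9405]
 [-0.0001 -1.     -0.0011]]
top 313.52869033813477 226.81557083129883 (23.810897827148438, 20.098936080932617) 84.80557250976562
scene 215.50000381469727 156.5 (29.698484420776367, 36.769554138183594) 45.0
[[ 0.5279 -0.1807  0.055 ]
 [ 0.5321 -0.2297  0.055 ]
 [ 0.4726 -0.2364  0.055 ]
 [ 0.4674 -0.1868  0.055 ]] [ 0.5    -0.2084  0.055 ] [np.float64(0.06081739489640619), np.float64(0.04911822472646062), np.float64(0.05984927239142127), np.float64(0.04983993267648042)]
[[ 0.5331 -0.2281  0.055 ]
 [ 0.4729 -0.2346  0.055 ]
 [ 0.4662 -0.187   0.055 ]
 [ 0.5262 -0.1786  0.055 ]] [ 0.4996 -0.2071  0.055 ] [np.float64(0.0500330072195026), np.float64(0.06050401825762422), np.float64(0.04804614009155294), np.float64(0.0605808856413393)]
```

View pics/crop5.png

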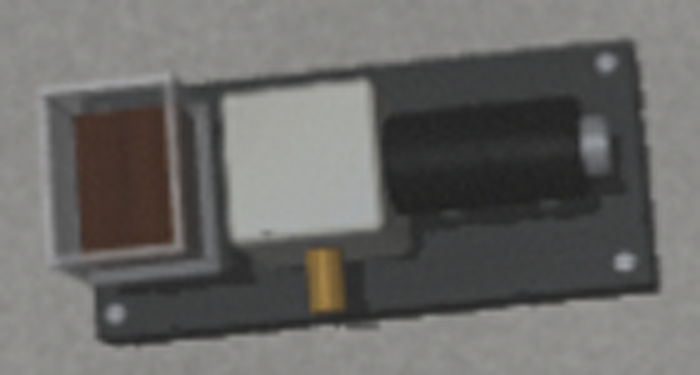

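View pics/crop6.png

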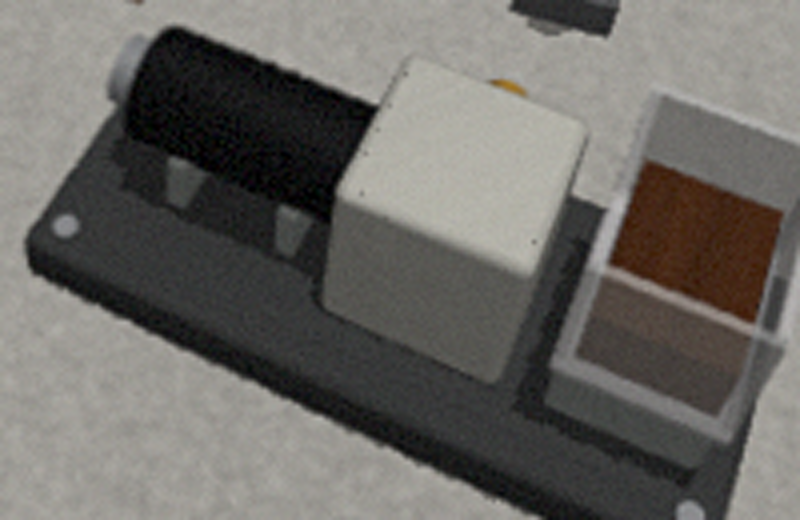

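Run:
```python
from h import *
np.set_printoptions(precision=4,suppress=True)
t=load("top0");s=load("scene0")
T=lambda p:((p[0]+.5)/5-.5+95,(p[1]+.5)/5-.5+120)
S=lambda p:((p[0]+.5)/4-.5+220,(p[1]+.5)/4-.5+225)
A,B,C=[plane(t,T(p),.028) for p in [(632,40),(658,290),(98,342)]]
print("plate",A,B,C,np.linalg.norm(A-B),np.linalg.norm(B-C))
cen=(A+C)/2; ey=(C-B)/np.linalg.norm(C-B); print("centre",cen,"ey",ey, "motor from plate",cen-.07*ey)
G=np.array([plane(t,T(p),.113) for p in [(222,95),(373,78),(386,231),(230,244)]]); g=G.mean(0)
print("gear",G,g,[np.linalg.norm(G[i]-G[i-1]) for i in range(4)],"motor from gear",g-.085*ey)
G=np.array([plane(s,S(p),.113) for p in [(410,57),(590,130),(530,275),(335,190)]]); g2=G.mean(0)
print("gearS",g2,[np.linalg.norm(G[i]-G[i-1]) for i in range(4)],"motor from gear",g2-.085*ey)
M=[plane(t,T(p),.078) for p in [(387,160),(582,150)]]
print("motor ends",M,np.linalg.norm(M[0]-M[1]),(M[0]+M[1])/2)
H=np.array([plane(t,T(p),.138) for p in [(42,95),(172,77),(183,252),(52,268)]]); print("hop",H)
```

```text
plate [0.7491 0.031  0.028 ] [0.6196 0.0128 0.028 ] [0.5842 0.2989 0.028 ] 0.1308436143335628 0.2882596261279811
centre [0.6667 0.165  0.028 ] ey [-0.1225  0.9925  0.    ] motor from plate [0.6753 0.0955 0.028 ]
gear [[0.6959 0.2202 0.113 ]
 [0.706  0.148  0.113 ]
 [0.6325 0.1378 0.113 ]
 [0.6242 0.2118 0.113 ]] [0.6647 0.1794 0.113 ] [np.float64(0.07216076539609727), np.float64(0.07293935288370527), np.float64(0.07414047999613954), np.float64(0.0744903056248968)] motor from gear [0.6751 0.0951 0.113 ]
gearS [0.6667 0.1818 0.113 ] [np.float64(0.06921414015447884), np.float64(0.07214694493833602), np.float64(0.06846738097452389), np.float64(0.07273856609664867)] motor from gear [0.6771 0.0975 0.113 ]
motor ends [array([0.6731, 0.1454, 0.078 ]), array([0.6808, 0.0499, 0.078 ])] 0.09571691346351824 [0.677  0.0977 0.078 ]
hop [[0.6886 0.2997 0.138 ]
 [0.6985 0.238  0.138 ]
 [0.6162 0.2273 0.138 ]
 [0.6071 0.2889 0.138 ]]
```

The calibrated measurements agree with the given sizes:

| Item | Position or direction (m) |
|---|---|
| Switch block centre | (.458, .152) |
| Switch ball | (.4865, .159, .089) |
| Small carton mouth | (.500, -.208) |
| Motor | (.676, .0965) |

In the images the block's long side runs along world x, and the lever leans away from the robot. So the push must go along about (-.964, -.265), towards the robot, and not to +y as the text says. Both views agree, so I trust the pictures.

I move above the far side of the ball and close the fingers on the way.

Request:
step_arm(increments=[[0,-0.04,0,2.8,0,-1.8,-1],[0,-0.08,0,5.5,0,-3.5,-1],[0,-0.12,0,8.3,0,-5.3,-1],[0,-0.16,0,11,0,-7.1,-1],[0,-0.2,0,13.8,0,-8.9,-1],[0,-0.24,0,16.6,0,-10.7,-1],[0,-0.28,0,19.3,0,-12.4,-1],[0,-0.32,0,22.1,0,-14.2,-1],[0,-0.36,0,24.8,0,-15.9,-1],[0,-0.4,0,27.6,0,-17.7,-1],[0,-0.44,0,30.4,0,-19.5,-1],[0,-0.48,0,33.1,0,-21.3,-1],[0,-0.52,0,35.9,0,-23.1,-1],[0,-0.56,0,38.7,0,-24.8,-1],[0,-0.6,0,41.4,0,-26.6,-1],[0,-0.616,0,44,0,-28.3,-1],[0,-0.616,0,44,0,-28.3,-1],[0,-0.616,0,44,0,-28.3,-1],[0,-0.616,0,44,0,-28.3,-1]])

```text
time_s: 2.0
tool_pos: [0.5293, 0.1725, 0.2309]
eef_rot: [0.701, 0.095, -0.095, -0.7]
contact_force: [0.0, -0.1, 0.8]
grip_width: 0.0
```

Request:
step_arm(increments=[[0,0,0,0,2,0,-1],[0,0,0,0,4,0,-1],[0,0,0,0,6,0,-1],[0,0,0,0,8,0,-1],[0,0,0,0,10,0,-1],[0,0,0,0,11.5,0,-1],[0,0,0,0,11.5,0,-1]])

```text
time_s: 2.7
tool_pos: [0.5278, 0.1732, 0.1144]
eef_rot: [0.701, 0.094, -0.097, -0.7]
contact_force: [-0.4, 0.1, 0.1]
grip_width: 0.003
```

```bash
cat > snap.py <<'E'
import sys
from rig import viewer, ctrl
from h import *
k=sys.argv[1]
for n in("scene","top"):
    c=viewer.capture(n);pickle.dump(c,open(f"{n}{k}.pkl","wb"));cv2.imwrite(f"pics/{n}{k}.png",c["color"])
o=ctrl.get_obs();print(o["time_s"],o["tool_pos"],o["contact_force"],o["grip_width"])
E
python3 snap.py 1
python3 -c "
import cv2
a=cv2.imread('pics/scene1.png')[90:290,260:460];b=cv2.imread('pics/top1.png')[130:330,80:280]
cv2.imwrite('pics/c1.png',cv2.resize(cv2.hconcat([a,b]),None,fx=2,fy=2))"
```

```text
2.8 [0.5289512  0.17315168 0.11627439] [-0.22659994  0.33147702  0.95817245] 0.0012559743519523201
```

View pics/c1.png

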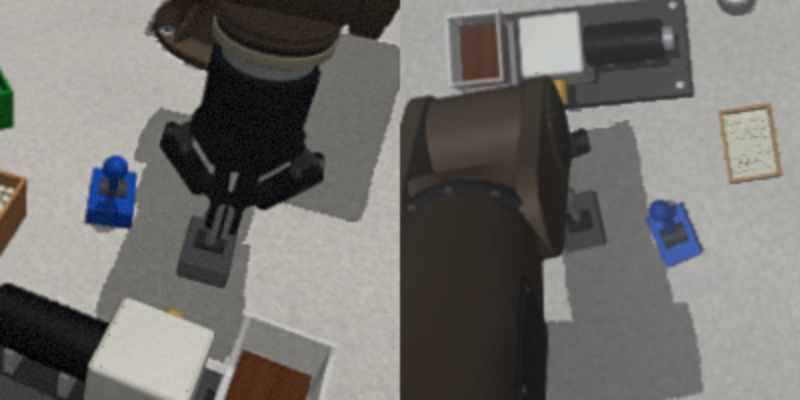

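The scene view shows the shut fingers at about crop (220,220), on the machine side of the ball and clear of it. The wide knuckles lie across the push direction. I go down to z ≈ 0.058.

Request:
step_arm(increments=[[0,0,0,0,1.5,0,-1],[0,0,0,0,3,0,-1],[0,0,0,0,4.5,0,-1],[0,0,0,0,5.8,0,-1],[0,0,0,0,5.8,0,-1],[0,0,0,0,5.8,0,-1]])

```text
time_s: 3.4
tool_pos: [0.5291, 0.1733, 0.0588]
eef_rot: [0.701, 0.095, -0.096, -0.7]
contact_force: [0.2, 0.0, 0.5]
grip_width: 0.0
```

Request:
step_arm(increments=[[0,0,0,-0.5,0,0,-1],[0,0,0,-1,0,0,-1],[0,0,0,-1.5,0,0,-1],[0,0,0,-2,0,0,-1],[0,0,0,-2.5,0,0,-1],[0,0,0,-3,0,0,-1],[0,0,0,-3.5,0,0,-1]])

```text
time_s: 4.1
tool_pos: [0.4952, 0.1638, 0.059]
eef_rot: [0.701, 0.095, -0.095, -0.7]
contact_force: [1.0, -0.6, 1.2]
grip_width: -0.003
```

```bash
python3 snap.py 2
python3 -c "
import cv2
a=cv2.imread('pics/scene2.png')[90:290,260:460];b=cv2.imread('pics/top2.png')[130:330,80:280]
cv2.imwrite('pics/c2.png',cv2.resize(cv2.hconcat([a,b]),None,fx=2,fy=2))"
```

```text
4.2 [0.4945941  0.16375626 0.05879078] [-1.41237534  0.25859075  0.07367747] 0.003555015816037011
```

View pics/c2.png

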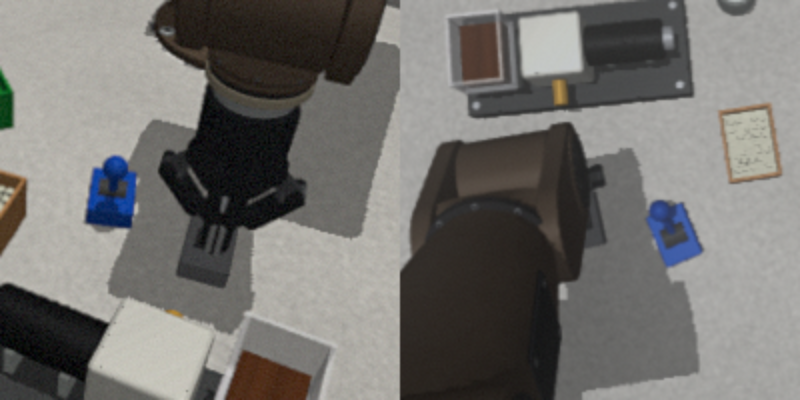

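The fingers are at crop (215,235) over the block and push the hidden ball, with low force. I continue.

Request:
step_arm(increments=[[0,0,0,-0.5,0,0,-1],[0,0,0,-1,0,0,-1],[0,0,0,-1.5,0,0,-1],[0,0,0,-2,0,0,-1],[0,0,0,-2.5,0,0,-1],[0,0,0,-3,0,0,-1],[0,0,0,-3.5,0,0,-1],[0,0,0,-3.8,0,0,-1]])

```text
time_s: 5.0
tool_pos: [0.4575, 0.1535, 0.0588]
eef_rot: [0.701, 0.095, -0.096, -0.7]
contact_force: [1.7, 0.5, -0.0]
grip_width: 0.002
```

Request:
step_arm(increments=[[0,0,0,-0.2,0,0,-1],[0,0,0,-0.4,0,0,-1],[0,0,0,-0.6,0,0,-1]])

```text
time_s: 5.3
tool_pos: [0.4517, 0.1519, 0.0589]
eef_rot: [0.701, 0.095, -0.096, -0.7]
contact_force: [2.4, 0.3, -0.3]
grip_width: -0.001
```

Request:
step_arm(increments=[[0,0,0,-0.1,0,0,-1],[0,0,0,-0.2,0,0,-1],[0,0,0,-0.3,0,0,-1]])

```text
time_s: 5.6
tool_pos: [0.4493, 0.1511, 0.059]
eef_rot: [0.701, 0.095, -0.095, -0.7]
contact_force: [4.7, 1.9, -1.3]
grip_width: -0.003
```

Request:
step_arm(increments=[[0,0,0,-0.1,0,0,-1],[0,0,0,-0.15,0,0,-1],[0,0,0,-0.2,0,0,-1],[0,0,0,-0.2,0,0,-1]])

```text
time_s: 6.0
tool_pos: [0.4489, 0.151, 0.0593]
eef_rot: [0.701, 0.097, -0.094, -0.701]
contact_force: [7.2, 3.1, 0.7]
grip_width: -0.002
```

The force rises while the fingers hardly move, so the lever is at its stop. I back off along +tool x, rise and look.

Request:
step_arm(increments=[[0,0,0,1,0,0,-1],[0,0,0,2,0,0,-1],[0,0,0,3,0,0,-1],[0,0,0,3,-3,0,-1],[0,0,0,3,-6,0,-1],[0,0,0,3,-9,0,-1],[0,0,0,3,-12,0,-1],[0,0,0,3,-15,0,-1],[0,0,0,3,-18,0,-1],[0,0,0,3,-18,0,-1]])

```text
time_s: 7.0
tool_pos: [0.4786, 0.1593, 0.2429]
eef_rot: [0.701, 0.099, -0.092, -0.701]
contact_force: [0.9, -0.1, 0.3]
grip_width: 0.001
```

```bash
python3 snap.py 3
python3 -c "
import cv2
a=cv2.imread('pics/scene3.png')[90:290,260:460];b=cv2.imread('pics/top3.png')[130:330,80:280]
cv2.imwrite('pics/c3.png',cv2.resize(cv2.hconcat([a,b]),None,fx=2,fy=2))"
```

```text
7.1 [0.47732306 0.15898273 0.23955619] [-0.12736497 -0.68979485 -1.10249988] 0.001013435930360165
```

View pics/c3.png

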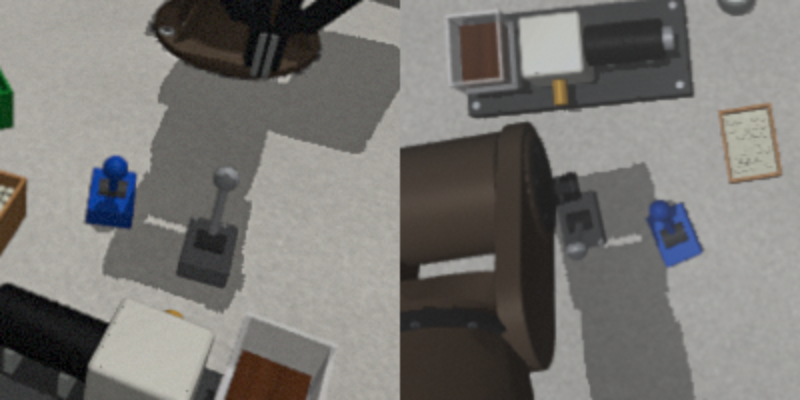

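Run:
```python
from h import *
from rig import ctrl
from scipy.spatial.transform import Rotation as R
np.set_printoptions(precision=4,suppress=True)
b,e=tri(load("scene3"),(372.25,178.75),load("top3"),(167.8,254.3)); print("ball",b,e)
o=np.array([.458,.152,.022]); d=np.array([-.964,-.265,0])
print("s along",(b-o)@d, "angle",.5+np.arctan2((b-o)@d,b[2]-.022))
o=ctrl.get_obs();M=R.from_quat(o["eef_rot"]).as_matrix();print(M)
print("delta cm",100*M.T@(np.array([.4998,-.2078,.235])-o["tool_pos"]))
```

```text
ball [0.4244 0.1422 0.0845] 0.0009050087056907502
s along 0.03494126644034018 angle 1.0094511447449905
[[ 0.9636  0.0038 -0.2672]
 [ 0.2672  0.0002  0.9636]
 [ 0.0037 -1.     -0.0009]]
delta cm [ -7.6357   0.4584 -35.945 ]
```

The switch lever is fully over, at about 1.0 rad by triangulation. The ball is at crop-scene (225,178) and crop-top (576,249). I move to above the small carton.

Request:
step_arm(increments=[[0,0.04,0,-0.5,0,-2.4,-1],[0,0.08,0,-1,0,-4.8,-1],[0,0.12,0,-1.5,0.1,-7.2,-1],[0,0.16,0,-2,0.1,-9.6,-1],[0,0.2,0,-2.5,0.1,-12,-1],[0,0.24,0,-3,0.2,-14.4,-1],[0,0.28,0,-3.6,0.2,-16.8,-1],[0,0.32,0,-4.1,0.2,-19.2,-1],[0,0.36,0,-4.6,0.3,-21.6,-1],[0,0.4,0,-5.1,0.3,-24,-1],[0,0.44,0,-5.6,0.4,-26.4,-1],[0,0.48,0,-6.1,0.4,-28.8,-1],[0,0.52,0,-6.6,0.5,-31.2,-1],[0,0.52,0,-7.1,0.5,-33.6,-1],[0,0.52,0,-7.6,0.5,-35.9,-1],[0,0.52,0,-7.6,0.5,-35.9,-1],[0,0.52,0,-7.6,0.5,-35.9,-1],[0,0.52,0,-7.6,0.5,-35.9,-1]])

```text
time_s: 8.9
tool_pos: [0.4998, -0.2065, 0.2339]
eef_rot: [-0.701, 0.087, -0.089, 0.702]
contact_force: [0.3, -0.9, 0.7]
grip_width: 0.001
```

Run:
```python
from h import *
from rig import ctrl
from scipy.spatial.transform import Rotation as R
np.set_printoptions(precision=4,suppress=True)
o=ctrl.get_obs();M=R.from_quat(o["eef_rot"]).as_matrix();print(o["time_s"],o["tool_pos"],o["qpos"]);print(M)
print("delta cm",100*M.T@(np.array([.4998,-.2078,.095])-o["tool_pos"]))
```

```text
8.9 [ 0.4998 -0.2065  0.2339] [-0.515   0.3681  1.7636  0.0026  1.0082 -1.838 ]
[[ 0.9691  0.0025  0.2466]
 [-0.2466  0.0011  0.9691]
 [ 0.0022 -1.      0.0017]]
delta cm [ 0.0012 13.8849 -0.1509]
```

Request:
step_arm(increments=[[0,0,0,0,2,0,-1],[0,0,0,0,4,0,-1],[0,0,0,0,6,0,-1],[0,0,0,0,8,0,-1],[0,0,0,0,10,0,-1],[0,0,0,0,12,0,-1],[0,0,0,0,13.3,0,-1],[0,0,0,0,13.9,0,-1],[0,0,0,0,13.9,0,-1],[0,0,0,0,13.9,0,-1],[0,0,0,0,13.9,0,-1]])

```text
time_s: 10.0
tool_pos: [0.5005, -0.2064, 0.0957]
eef_rot: [-0.701, 0.087, -0.089, 0.702]
contact_force: [-0.3, -1.0, -0.3]
grip_width: 0.0
```

```bash
python3 snap.py 4
python3 -c "
import cv2
a=cv2.imread('pics/scene4.png')[60:260,130:330]
cv2.imwrite('pics/c4.png',cv2.resize(a,None,fx=3,fy=3))"
```

```text
10.1 [ 0.50036313 -0.20645392  0.09552262] [1.48963816 0.33620261 0.0472075 ] 0.003162001554679768
```

View pics/c4.png

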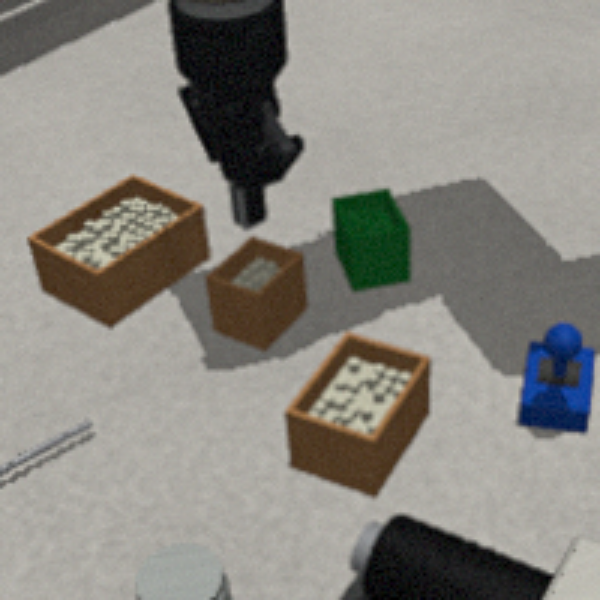

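The fingertips (crop (250,225)) hang over the small brown carton (crop (257,265)), about 4 cm up, and the cartons have not moved. I hold here.

Request:
step_arm(increments=[[0,0,0,0,0,0,-1],[0,0,0,0,0,0,-1],[0,0,0,0,0,0,-1],[0,0,0,0,0,0,-1],[0,0,0,0,0,0,-1],[0,0,0,0,0,0,-1],[0,0,0,0,0,0,-1],[0,0,0,0,0,0,-1],[0,0,0,0,0,0,-1],[0,0,0,0,0,0,-1],[0,0,0,0,0,0,-1],[0,0,0,0,0,0,-1],[0,0,0,0,0,0,-1],[0,0,0,0,0,0,-1],[0,0,0,0,0,0,-1],[0,0,0,0,0,0,-1],[0,0,0,0,0,0,-1],[0,0,0,0,0,0,-1],[0,0,0,0,0,0,-1],[0,0,0,0,0,0,-1]])

```text
time_s: 12.1
tool_pos: [0.5004, -0.2065, 0.0955]
eef_rot: [-0.701, 0.087, -0.089, 0.702]
contact_force: [0.0, -1.0, 0.3]
grip_width: -0.0
```

Request:
step_arm(increments=[[0,0,0,0,0,0,-1],[0,0,0,0,0,0,-1],[0,0,0,0,0,0,-1],[0,0,0,0,0,0,-1],[0,0,0,0,0,0,-1],[0,0,0,0,0,0,-1],[0,0,0,0,0,0,-1],[0,0,0,0,0,0,-1],[0,0,0,0,0,0,-1],[0,0,0,0,0,0,-1]])

```text
time_s: 13.1
tool_pos: [0.5004, -0.2065, 0.0955]
eef_rot: [-0.701, 0.087, -0.089, 0.702]
contact_force: [0.5, 0.2, -0.2]
grip_width: -0.004
```

Run:
```python
from h import *
from rig import ctrl
from scipy.spatial.transform import Rotation as R
np.set_printoptions(precision=4,suppress=True)
o=ctrl.get_obs();M=R.from_quat(o["eef_rot"]).as_matrix();print(o["time_s"],o["tool_pos"]);print(M)
print("up",100*M.T@np.array([0,0,.15]))
print("delta at z.245",100*M.T@(np.array([.6763,.0965,.245])-o["tool_pos"]))
```

```text
13.1 [ 0.5004 -0.2065  0.0955]
[[ 0.9691  0.0035  0.2466]
 [-0.2466  0.0005  0.9691]
 [ 0.0033 -1.      0.0014]]
up [  0.0496 -14.9999   0.0205]
delta at z.245 [  9.6263 -14.8699  33.7176]
```

Now I go up 15 cm, then across at height to above the motor.

Request:
step_arm(increments=[[0,0,0,0,-2.5,0,-1],[0,0,0,0,-5,0,-1],[0,0,0,0,-8,0,-1],[0,0,0,0,-11,0,-1],[0,0,0,0,-13.5,0,-1],[0,0,0,0,-15,0,-1],[0,0,0,0,-15,0,-1],[0,0,0,0,-15,0,-1]])

```text
time_s: 13.9
tool_pos: [0.4996, -0.2064, 0.245]
eef_rot: [-0.701, 0.087, -0.089, 0.702]
contact_force: [-0.1, 0.0, 0.6]
grip_width: 0.001
```

Request:
step_arm(increments=[[0,0,0,0.6,0,2.2,-1],[0,0,0,1.3,0,4.5,-1],[0,0,0,1.9,0,6.7,-1],[0,0,0,2.6,0,9,-1],[0,0,0,3.2,0,11.2,-1],[0,0,0,3.8,0,13.5,-1],[0,0,0,4.5,0,15.7,-1],[0,0,0,5.1,0,18,-1],[0,0,0,5.8,0,20.2,-1],[0,0,0,6.4,0,22.5,-1],[0,0,0,7,0,24.7,-1],[0,0,0,7.7,0,27,-1],[0,0,0,8.3,0,29.2,-1],[0,0,0,9,0,31.5,-1],[0,0,0,9.6,0,33.7,-1],[0,0,0,9.6,0,33.7,-1],[0,0,0,9.6,0,33.7,-1],[0,0,0,9.6,0,33.7,-1]])

```text
time_s: 15.7
tool_pos: [0.6753, 0.0958, 0.2449]
eef_rot: [-0.701, 0.087, -0.089, 0.702]
contact_force: [-0.4, 0.6, -0.1]
grip_width: -0.002
```

Run:
```python
from h import *
from rig import ctrl
from scipy.spatial.transform import Rotation as R
np.set_printoptions(precision=4,suppress=True)
o=ctrl.get_obs();M=R.from_quat(o["eef_rot"]).as_matrix();print(o["time_s"],o["tool_pos"])
print("delta",100*M.T@(np.array([.6763,.0965,.147])-o["tool_pos"]))
```

```text
15.7 [0.6753 0.0958 0.2449]
delta [0.0627 9.7942 0.0798]
```

Request:
step_arm(increments=[[0,0,0,0,1.5,0,-1],[0,0,0,0,3,0,-1],[0,0,0,0,4.5,0,-1],[0,0,0,0.1,6,0.1,-1],[0,0,0,0.1,7.5,0.1,-1],[0,0,0,0.1,8.7,0.1,-1],[0,0,0,0.1,9.4,0.1,-1],[0,0,0,0.1,9.7,0.1,-1],[0,0,0,0.1,9.7,0.1,-1],[0,0,0,0.1,9.7,0.1,-1]])

```text
time_s: 16.7
tool_pos: [0.677, 0.0967, 0.1485]
eef_rot: [-0.701, 0.087, -0.089, 0.702]
contact_force: [1.0, -1.0, -0.1]
grip_width: 0.0
```

```bash
python3 snap.py 5
python3 -c "
import cv2
a=cv2.imread('pics/scene5.png')[130:330,220:420]
cv2.imwrite('pics/c5.png',cv2.resize(a,None,fx=3,fy=3))"
```

```text
16.8 [0.67693818 0.096664   0.14858468] [-0.24827969  0.15854078  0.83140314] 0.004636447654172167
```

View pics/c5.png

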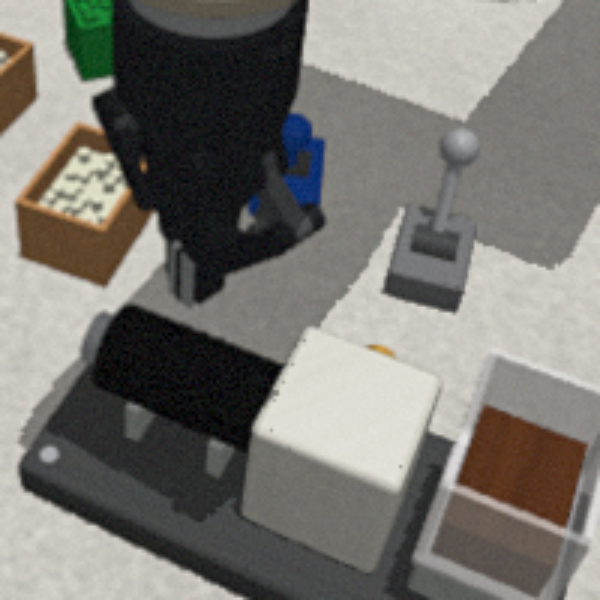

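View pics/scene5.png

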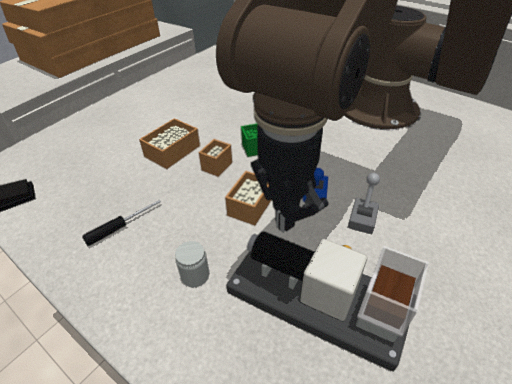

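The tips are at scene (282,230), hovering over the motor's middle. The switch is still over at (372,178), and the cartons, tin and screwdriver look unmoved. I hold.

Request:
step_arm(increments=[[0,0,0,0,0,0,-1],[0,0,0,0,0,0,-1],[0,0,0,0,0,0,-1],[0,0,0,0,0,0,-1],[0,0,0,0,0,0,-1],[0,0,0,0,0,0,-1],[0,0,0,0,0,0,-1],[0,0,0,0,0,0,-1],[0,0,0,0,0,0,-1],[0,0,0,0,0,0,-1],[0,0,0,0,0,0,-1],[0,0,0,0,0,0,-1],[0,0,0,0,0,0,-1],[0,0,0,0,0,0,-1],[0,0,0,0,0,0,-1],[0,0,0,0,0,0,-1],[0,0,0,0,0,0,-1],[0,0,0,0,0,0,-1],[0,0,0,0,0,0,-1],[0,0,0,0,0,0,-1]])

```text
time_s: 18.8
tool_pos: [0.677, 0.0967, 0.1486]
eef_rot: [-0.701, 0.087, -0.089, 0.702]
contact_force: [-0.2, -0.1, -0.6]
grip_width: -0.0
```

Request:
step_arm(increments=[[0,0,0,0,0,0,-1],[0,0,0,0,0,0,-1],[0,0,0,0,0,0,-1],[0,0,0,0,0,0,-1],[0,0,0,0,0,0,-1],[0,0,0,0,0,0,-1],[0,0,0,0,0,0,-1],[0,0,0,0,0,0,-1],[0,0,0,0,0,0,-1],[0,0,0,0,0,0,-1]])

```text
time_s: 19.8
tool_pos: [0.6769, 0.0967, 0.1486]
eef_rot: [-0.701, 0.087, -0.089, 0.702]
contact_force: [-1.0, 0.3, -0.7]
grip_width: 0.0
```

Run:
```python
from rig import ctrl, job, viewer
from h import *
c=viewer.capture("scene"); a=load("scene0")["color"].astype(int)
d=np.abs(c["color"].astype(int)-a).sum(2)
for n,(x,y,w,h) in dict(small=(198,138,36,38),large=(138,118,64,48),tin=(174,240,38,48),screw=(80,195,85,52)).items(): print(n,d[y:y+h,x:x+w].mean().round(1))
print("floor ref",d[100:115,60:120].mean())
o=ctrl.get_obs();print(o["time_s"],o["tool_pos"],o["contact_force"])
print(job.job_done())
```

```text
small 81.3
large 89.7
tin 102.6
screw 112.3
floor ref 101.48333333333333
19.85 [0.67693755 0.09663972 0.1485912 ] [-0.20488498 -0.70145654 -0.10409701]
the job is handed in; nothing more can be done
None
```

Run:
```python
from h import *
a=load("scene0")["color"];b=load("scene5")["color"]
for n,(x,y,w,h) in dict(small=(198,138,36,38),large=(138,118,64,48),medium_left=(222,175,25,45),tin=(174,240,38,48),screw=(80,195,85,52)).items():
    r=cv2.matchTemplate(b[y-8:y+h+8,x-8:x+w+8],a[y:y+h,x:x+w],cv2.TM_CCOEFF_NORMED);_,m,_,l=cv2.minMaxLoc(r);print(n,l[0]-8,l[1]-8,round(m,3))
```

```text
small 0 0 0.997
large 0 0 0.997
medium_left 0 0 0.997
tin 0 0 0.996
screw 0 0 0.997
```

I switched the lamp on, then pointed at the smallest carton and at the motor for about 3 s each. I handed the job in at 19.85 s while still pointing at the motor; no verdict is reported.

- **Switch:** I pushed the lever with the shut fingers to its stop. The force rose to about 8 N, and two views put the lever at about 1.0 rad. It was still over in the last picture I viewed, taken just before the 3 s hold at the motor.
- **Smallest carton:** the fingertips were about 40 mm above the rim and about 1.5 mm from its measured middle.
- **Motor:** the fingertips were about 46 mm above its top and about 1 mm from its measured middle. Contact force stayed at noise level.
- **Other objects:** matching the picture taken before the motor hold against the first showed a shift of 0 px for the three cartons (only the visible left part of the medium one), the tin and the screwdriver.

**Disagreements:**
- **Push direction:** the text says the switch's push direction is roughly the robot's left (+y). Both cameras showed the block's long side along world x with the lever leaning away from the robot, so I pushed towards the robot, and the lever moved to its stop that way.
- **Final image check:** a plain brightness difference just before handing in was inconclusive. The whole picture changed, bare table included, probably because the lamp came on, so I matched the pictures instead, after handing in.

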